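# Turn the desk organizer until the stamp is at the front

## Task

Bring the rubber stamp to the front of the revolving desk organizer: push the finger posts on the tray's rim to turn the tray until the stamp stands squarely behind the pointer on the organizer's foot. Do not touch, lift or topple any of the things standing in the tray, and leave the stapler, mug and stamp-pad tin where they are. Leave the tray at rest and move the hand clear.

Things in the scene. Friction and masses are not known exactly. Their poses are not given: they have to be found in the camera images.
- organizer_foot: Fixed black foot of the revolving desk organizer: a low disc with a flat black arrow-headed pointer lying on the desk that sticks out at the organizer's front. Origin on the desk at the turning axis of the tray; its own -x axis is the direction in which the pointer points. The pointer tip is 178 mm from the axis; the foot is at most 10 mm high.
- pointer_tip (a point): Tip of the pointer, 178 mm from the turning axis, 10 mm above the desk. The whole foot and pointer may stand turned up to 0.75 rad either way from facing the robot.
- tray (a joint): Angle of the round grey tray on its foot, rad, 0 at the start of each run wherever the tray then stands, growing counter-clockwise seen from above. It turns both ways for almost two turns, without detents; the bearing drags lightly (about 1 N at the rim), so the tray stops almost at once when the push ends.
- tray_hub (a point): Centre of the hub's top, on the turning axis, 73 mm above the desk. The tray is 260 mm across, its inner floor 21 mm and its rim lip 26 mm above the desk. Four upright dividers, 4 mm thick, top 56 mm above the desk, reach 95 mm out from the axis and part it into four open bays of 90 degrees.
- post_0 (a point): Centre of the top of a finger post on the tray's rim: a black upright round post 15 mm across (20 mm at its foot), top 68.5 mm above the desk, 119 mm from the turning axis. The four posts follow one another every 90 degrees counter-clockwise, each in line with a divider, and turn with the tray. It is made to be pushed sideways, along the rim.
- post_1 (a point): Centre of the top of a finger post on the tray's rim: a black upright round post 15 mm across (20 mm at its foot), top 68.5 mm above the desk, 119 mm from the turning axis. The four posts follow one another every 90 degrees counter-clockwise, each in line with a divider, and turn with the tray. It is made to be pushed sideways, along the rim.
- post_2 (a point): Centre of the top of a finger post on the tray's rim: a black upright round post 15 mm across (20 mm at its foot), top 68.5 mm above the desk, 119 mm from the turning axis. The four posts follow one another every 90 degrees counter-clockwise, each in line with a divider, and turn with the tray. It is made to be pushed sideways, along the rim.
- post_3 (a point): Centre of the top of a finger post on the tray's rim: a black upright round post 15 mm across (20 mm at its foot), top 68.5 mm above the desk, 119 mm from the turning axis. The four posts follow one another every 90 degrees counter-clockwise, each in line with a divider, and turn with the tray. It is made to be pushed sideways, along the rim.
- rubber_stamp: Wooden hand stamp, 26 x 54 x 67 mm, standing loose and upright in the middle of one of the bays, about 62 mm from the axis, its turned round knob (26 mm) up, top 88 mm above the desk. Origin at the centre of its underside, z up.
- padlock_2: A second padlock of the same size lying on its face, 72 x 45 x 21 mm, loose in another bay. Origin at the centre of its underside, z up.
- clip_1: Binder clip, 32 x 31 x 38 mm, standing loose in another bay. Origin at the centre of its underside, z up.
- padlock_1: Padlock lying on its face, 72 x 45 x 21 mm, loose in another bay. Origin at the centre of its underside, z up.
- stapler: Black stapler, 151 x 46 x 60 mm, loose on the desk left of the organizer. Origin at the centre of its underside.
- mug_staff: Mug with a handle, 80 x 115 x 102 mm, loose on the desk right of the organizer. Origin at the centre of its underside.
- ink_pad: Closed flat stamp-pad tin, 95 x 72 x 15 mm, loose on the desk right of the organizer. Origin at the centre of its underside.
Mind the look-alikes: they are no part of the job. Of the things shaped like the rubber_stamp, the wooden one is meant. What is shaped like the padlock_2 but orange is not meant.

How it is judged:
By the outcome, as a careful person would: the job done as asked, in the order asked, and still so for the second after the job is handed in, with the robot touching nothing.
It also fails if it takes over 56 s, if anything falls off the work surface, if the arm or the gripper's body presses on something with over 40 N, if the wrist force passes 120 N, or if a joint passes its speed limit or range.

## Robot

A 6-joint arm with a two-finger parallel gripper is mounted at the origin on the work surface; the furniture and walls round the work are solid. World frame = base frame: x ahead of the robot, y to its left, z up, the work surface at z = 0. Lengths are in m, angles in rad, forces in N, time in s.
With the tool pointing down it reaches from about 0.3 to 0.875 m from the base axis. Payload 6.4 kg.
Tool frame: the origin (TCP) lies midway between the tips of the shut fingers; the grasp point (between the pads) lies 19 mm behind it; z points along the fingers, y is the line along which they close (so a half turn about z gives the same grasp; the last joint's range is limited). The gripper opens to 85 mm and grips with 20 to 120 N. Pads are 22 mm wide; open, the fingers measure 114 mm over their backs; the gripper's body (76 mm by 85 mm) begins 54 mm behind the grasp point. The pads swing forward as they close: fully open they stand 13 mm farther back than shut.
Start: joints at [1.144, 0.181, 1.607, -0, 1.354, -0.206], TCP at [0.126, 0.561, 0.231] pointing down, gripper open.
Joint ranges: [-2.99, 2.99], [-0.89, 2.07], [0.3, 2.58], [-1.14, 4.28], [0, 2.63], [-3.12, 3.12]. Speed limits (rad/s): [2.57, 2.57, 3.01, 3.14, 3.14, 3.14].

## Interface

Orientations are given as a unit quaternion [x, y, z, w].
In Python, from bench import ctrl, camera, ticket gives the robot as it stands.
- The arm moves only by the shell command python3 -m creep 'ROWS' [FORCE]. ROWS is JSON, a list that holds one entry, the list of rows, each a list of 5 numbers: the opening in per cent of the stroke, from 0 (shut) to 100 (fully open), then the shift along the tool's x, y, z in mm, then the turn about the tool's z in units of 5 degrees (1.0 is 5 degrees). A call has 1 to 20 rows; each row is the pose to reach, as a shift and turn from the pose commanded when the call began, along the tool's axes at that moment; what a row does not reach only later rows make up. A row lasts 1/8 s, in which the tool goes at most 62.5 mm and 10.7 degrees, less where a joint would pass 70% of its speed; a pose out of reach is approached as far as the arm can. A call with a gripper value outside its range is refused whole. The fingers move at their own pace and stop on an object; FORCE is the grip in N (left out, the last holds). Time passes only in rows, so rows that repeat a pose let the fingers close. It gives the time, the measured TCP pose, the force, the opening and the grip force at its end, in the units of the state.
- ctrl.read_state(): the state, without advancing time (a new reading comes with each control period).
- camera(name): name is "scene" or "top"; returns a dict with "frame" (384x512x3 uint8, red, green, blue), "fovy" (degrees; the focal length in pixels is half the picture's height over the tangent of half this angle, whatever the lens; pixels are square), "cx", "cy" (the principal point, pixels), "k1" (the pictures are not rectified: a ray, as slopes to the right and down, at radius r is drawn at 1 + k1 r^2 times it, then the intrinsics apply), "view" (4x4, takes a point from world to camera coordinates). Camera axes: x right, y down, z forward; pixel columns grow to the right and rows downward; lengths in m; the calibration is good to about 2 mm. A picture is of the moment at which its call begins. There is no depth.
- ticket.job_done(): hands the job in; it is judged then, once.
The state is a dict: "time": time; "joint_positions": joint angles; "qvel": joint speeds; "joint_efforts": joint torques, N m; "eef_pos": TCP position; "tool_rot": TCP orientation; "ft_force": force on the tool from outside, world axes, zero at the start; "moment": the same for the moment, N m; "grip_width": finger opening in m; "grip_force": force on a finger pad.
Only numpy, scipy, OpenCV 4.12 (cv2) and the standard library are available. Lean on these libraries where they do the work, as an engineer would, in place of code of your own. Each camera call takes 0.05 s, during which the arm holds its last target. There are 200 camera calls.

## Working session

There is one attempt and no reset: what is moved stays moved. The work goes in short steps, Python scripts to look and compute and a shell command to move; the robot and the scene stay as the last step left them, time stands still between calls to the robot, and variables do not carry over. Pictures are saved under pics/ and viewed, at most 10 in all, crops included, and the job is handed in when it is done.

```bash
mkdir -p pics; cat > h.py <<'E'
import numpy as np, cv2, json
from bench import ctrl, camera, ticket
def K(c):
    f=c["frame"].shape[0]/2/np.tan(np.radians(c["fovy"])/2); return f
def cast(c,uv,z):
    f=K(c); p=np.array([(uv[0]-c["cx"])/f,(uv[1]-c["cy"])/f]); s=p.copy()
    for _ in range(30): s=p/(1+c["k1"]*(s@s))
    V=np.array(c["view"]); R=V[:3,:3]; o=-R.T@V[:3,3]; d=R.T@np.array([s[0],s[1],1])
    return o+d*(z-o[2])/d[2]
def proj(c,P):
    V=np.array(c["view"]); q=V[:3,:3]@np.array(P)+V[:3,3]; s=q[:2]/q[2]; s=s*(1+c["k1"]*(s@s))
    return s*K(c)+[c["cx"],c["cy"]]
def snap(n,fn,crop=None,scale=1):
    c=camera(n); im=c["frame"][:,:,::-1]
    if crop: x0,y0,x1,y1=crop; im=im[y0:y1,x0:x1]
    cv2.imwrite("pics/"+fn,cv2.resize(im,None,fx=scale,fy=scale,interpolation=cv2.INTER_CUBIC)); return c
E
python3 - <<'E'
from h import *
for n in("top","scene"):
    c=snap(n,n+"0.png",None,1.5); V=np.array(c["view"]); print(n,c["fovy"],c["k1"],-V[:3,:3].T@V[:3,3])
s=ctrl.read_state(); print(s["time"],s["eef_pos"],s["tool_rot"],s["grip_width"])
E
```

```text
top 48.98874573957385 -0.1448286662679827 [0.37408908 0.06160492 1.18839175]
scene 54.27444603575565 0.0042368378689760814 [-0.08337384 -0.40803829  0.74768471]
0.1 [0.125704   0.56059737 0.23047397] [ 1.10171810e-01  9.93912241e-01 -7.54987762e-04 -2.45180071e-04] 0.08560064987177246
```

View pics/top0.png

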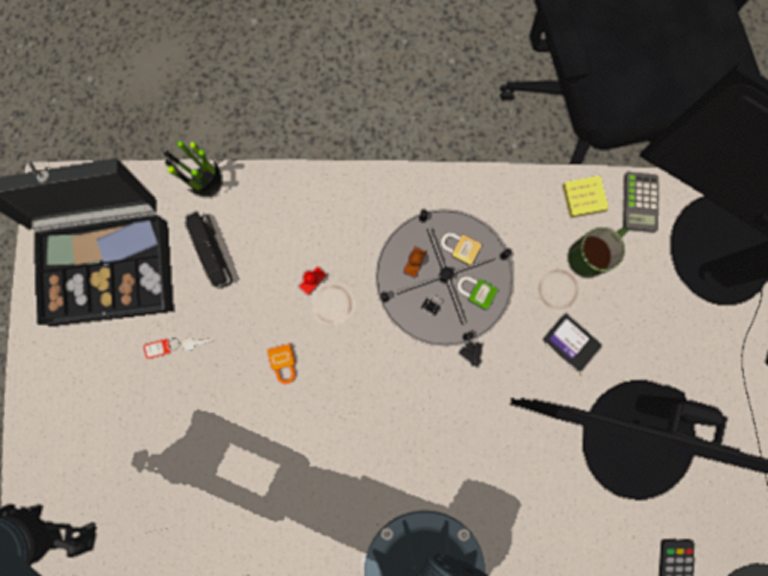

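View pics/scene0.png

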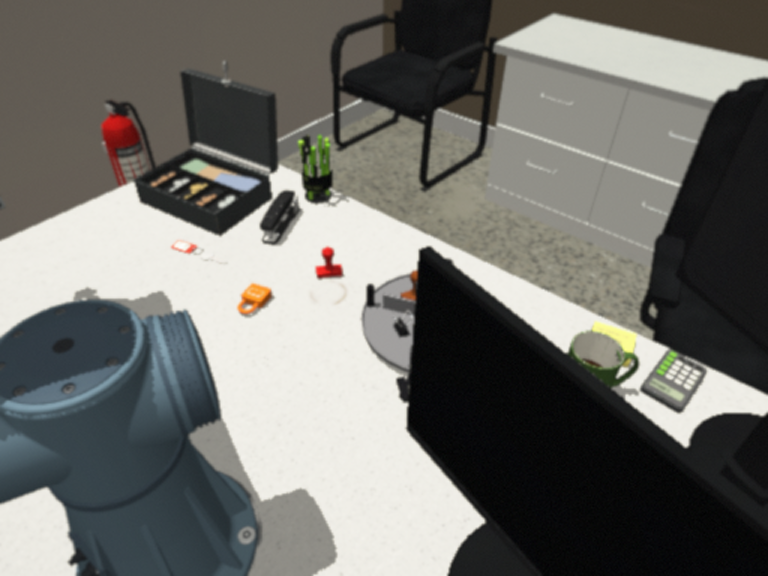

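The top view (768x576) shows the hub at (447,273) and posts at (425,215), (505,254), (469,336) and (386,296). The pointer is at (472,352). Two things are stamp-shaped: a brown wooden one in the tray's left/upper bay at (415,262), and a red one on the desk at (313,280). The wooden one in the tray is meant. The crop will confirm this.

```bash
cat > m.py <<'E'
from h import *
import sys
def measure(c,crop=(235,125,355,260)):
    x0,y0,x1,y1=crop; im=cv2.cvtColor(c["frame"],cv2.COLOR_RGB2HSV); g=im[:,:,2].copy()
    out=[]
    m=np.zeros(g.shape,np.uint8); m[y0:y1,x0:x1]=(g[y0:y1,x0:x1]<45)*255
    n,l,st,ce=cv2.connectedComponentsWithStats(m)
    for i in range(1,n):
        if st[i,4]>8: out.append((ce[i].round(1).tolist(),st[i].tolist()))
    h,s,v=[im[y0:y1,x0:x1,i].astype(int) for i in range(3)]
    w=((h<14)&(s>130)&(v>50)).astype(np.uint8)
    n2,l2,st2,ce2=cv2.connectedComponentsWithStats(w)
    st_=[((ce2[i]+[x0,y0]).round(1).tolist(),st2[i,4]) for i in range(1,n2) if st2[i,4]>8]
    return out,st_
if __name__=="__main__":
    c=snap("top",sys.argv[1],(235,125,355,250),6)
    a,b=measure(c)
    for o in a: print(o, cast(c,o[0],.0685).round(4))
    for o in b: print("brown",o,cast(c,o[0],.05).round(4))
E
python3 m.py crop1.png
```

```text
([282.1, 143.9], [280, 141, 5, 7, 25]) [0.6449 0.0129 0.0685]
([336.4, 169.3], [334, 167, 6, 6, 22]) [ 0.5769 -0.135   0.0685]
([297.3, 182.5], [294, 178, 8, 10, 56]) [ 0.5392 -0.0288  0.0685]
([256.4, 198.1], [255, 196, 4, 5, 14]) [0.4954 0.0804 0.0685]
([287.0, 204.1], [282, 200, 11, 9, 41]) [ 0.4805 -0.0015  0.0685]
([311.6, 223.5], [309, 222, 6, 4, 16]) [ 0.4296 -0.0674  0.0685]
([314.2, 233.9], [308, 229, 12, 12, 76]) [ 0.4022 -0.0744  0.0685]
brown ([276.1, 174.1], np.int32(157)) [0.5643 0.0279 0.05  ]
```

View pics/crop1.png

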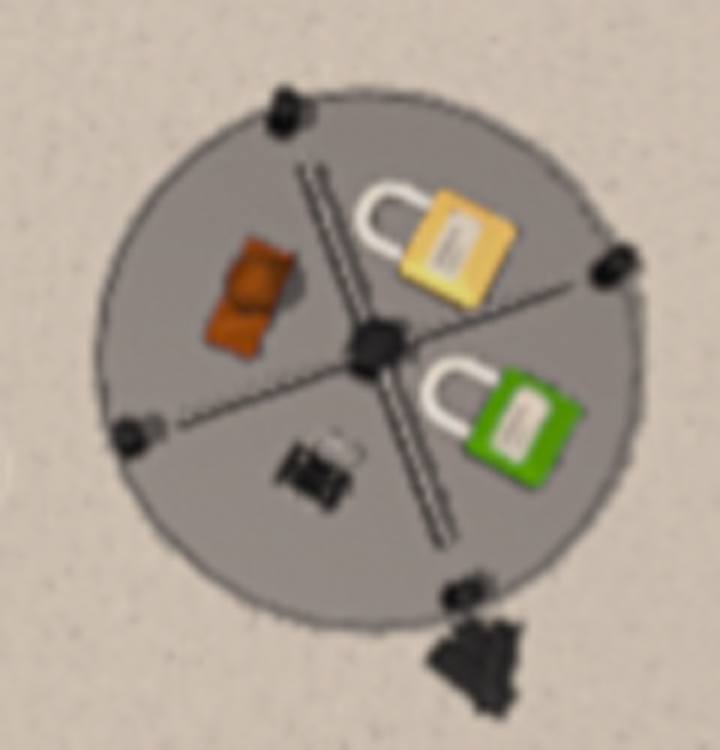

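The crop confirms it: the brown wooden stamp is at crop (250,298), between the posts at (287,112) and (130,437). The pointer head has corners near (430,660) and (520,622), with its tip near (497,715).

```bash
cat > fit.py <<'E'
from h import *
from scipy.optimize import least_squares
def wrap(a): return (a+np.pi)%(2*np.pi)-np.pi
def axis_fit(c):
    hsv=cv2.cvtColor(c["frame"],cv2.COLOR_RGB2HSV).astype(int)
    f=c["frame"].astype(int); m=((f[:,:,0]-f[:,:,2]<22)&(hsv[:,:,2]>90)).astype(np.uint8)
    m[:, :235]=0;m[:,355:]=0;m[:125]=0;m[245:]=0
    m=cv2.morphologyEx(m,cv2.MORPH_OPEN,np.ones((3,3),np.uint8))
    n=cv2.findContours(m,cv2.RETR_EXTERNAL,cv2.CHAIN_APPROX_NONE)[0]; k=max(n,key=cv2.contourArea)
    P=np.array([cast(c,q,.026)[:2] for q in cv2.convexHull(k)[:,0].astype(float)])
    r=least_squares(lambda p:np.hypot(*(P-p[:2]).T)-p[2],[.53,-.03,.13],loss="soft_l1",f_scale=.002).x
    return r
if __name__=="__main__":
    c=camera("top"); r=axis_fit(c); A=r[:2]; print("axis,r",r.round(4))
    s=lambda x,y:(235+(x+.5)/6-.5,125+(y+.5)/6-.5)
    print("hub",cast(c,s(380,338),.073))
    for nm,p,z in[("p0",(287,98),.0685),("p1",(622,255),.0685),("p2",(455,600),.0685),("p3",(122,440),.0685),("tip",(497,717),.006),("cornerL",(428,658),.006),("cornerR",(522,622),.006),("knob",(254,283),.080),("base",(250,300),.045)]:
        q=cast(c,s(*p),z)[:2]-A; print(nm,(q+A).round(4),np.hypot(*q).round(4),np.degrees(np.arctan2(q[1],q[0])).round(1))
E
python3 fit.py
```

```text
axis,r [ 0.541  -0.0296  0.1292]
hub [ 0.54281735 -0.03009392  0.073     ]
p0 [0.6532 0.0121] 0.1197 20.4
p1 [ 0.5831 -0.1401] 0.1183 -69.1
p2 [ 0.4267 -0.0642] 0.1194 -163.1
p3 [0.4959 0.0844] 0.1226 111.6
tip [ 0.3754 -0.0911] 0.1766 -159.6
cornerL [ 0.4025 -0.0587] 0.1416 -168.1
cornerR [ 0.4197 -0.1027] 0.1416 -148.9
knob [0.5657 0.0266] 0.0614 66.3
base [0.5638 0.0273] 0.0613 68.2
```

Posts stand at about 20°+90k, the stamp at about 66.5° and the pointer at about −159.3°, and the radii match the given sizes. That makes a turn of +134° counter-clockwise. I'd push post p0 around the far and left side, away from the monitor, so I'll check the monitor's clearance first.

```bash
python3 - <<'E'
from h import *
t=camera("top"); s=camera("scene")
def ray(c,uv):
    a=cast(c,uv,0.); b=cast(c,uv,.5); return a,(b-a)/np.linalg.norm(b-a)
for u,v in[((343,268),(283.5,166))]:
    a,d=ray(t,u); b,e=ray(s,v)
    k=np.linalg.lstsq(np.stack([d,-e],1),b-a,rcond=None)[0]; print("monitor corner",a+d*k[0],b+e*k[1])
x=ctrl.read_state(); p=np.array(x["eef_pos"]); q=x["tool_rot"]
from scipy.spatial.transform import Rotation as R
M=R.from_quat(q).as_matrix(); print("tool shift mm to (.660,-.032,.231)",(M.T@(np.array([.660,-.032,.231])-p)*1000).round(1))
# arc in world-aligned tool axes (tool x=-X, tool y=+Y), start angle 0
A=np.array([.541,-.030])
for a in list(range(0,150,6)): print(a,(-119*(np.cos(np.radians(a))-1)).round(1),(119*np.sin(np.radians(a))).round(1))
E
```

```text
monitor corner [ 0.32791439 -0.09914407  0.34214133] [ 0.35087183 -0.12858704  0.34648151]
tool shift mm to (.660,-.032,.231) [-6.510e+02 -4.615e+02  2.000e-01]
0 -0.0 0.0
6 0.7 12.4
12 2.6 24.7
18 5.8 36.8
24 10.3 48.4
30 15.9 59.5
36 22.7 69.9
42 30.6 79.6
48 39.4 88.4
54 49.1 96.3
60 59.5 103.1
66 70.6 108.7
72 82.2 113.2
78 94.3 116.4
84 106.6 118.3
90 119.0 119.0
96 131.4 118.3
102 143.7 116.4
108 155.8 113.2
114 167.4 108.7
120 178.5 103.1
126 188.9 96.3
132 198.6 88.4
138 207.4 79.6
144 215.3 69.9
```

The monitor's corner is at about (0.34,−0.11,0.345), so I'll use two strokes and keep the hand at y>0. First p3 goes from 110° to 172°, then p0 goes the rest of the way. I'll move above the start at 92°, which is (0.537,0.089), with the tool turned to the world axes.

```bash
python3 -m creep '[[[0,-20,-15,0,0],[0,-60,-44,0,-0.3],[0,-105,-77,0,-0.6],[0,-150,-110,0,-1],[0,-195,-143,0,-1.3],[0,-240,-176,0,-1.6],[0,-285,-209,0,-2],[0,-330,-242,0,-2.3],[0,-375,-275,0,-2.53],[0,-420,-308,0,-2.53],[0,-460,-338,0,-2.53],[0,-490,-360,0,-2.53],[0,-504,-370,0,-2.53],[0,-504,-370,0,-2.53],[0,-504,-370,0,-2.53]]]' 20
python3 - <<'E'
from h import *
snap("top","top1.png",None,1.5);print(ctrl.read_state()["joint_positions"])
E
```

```text
time: 2.17
eef_pos: [0.5358, 0.0908, 0.2311]
tool_rot: [-0.001, 1.0, 0.0, -0.0]
ft_force: [0.8, 0.5, 0.3]
grip_width: -0.0002
grip_force: 0.0
[-5.06141498e-02  1.10822169e-01  1.68627784e+00  3.15555738e-04
  1.34500689e+00 -1.62296191e+00]
```

View pics/top1.png

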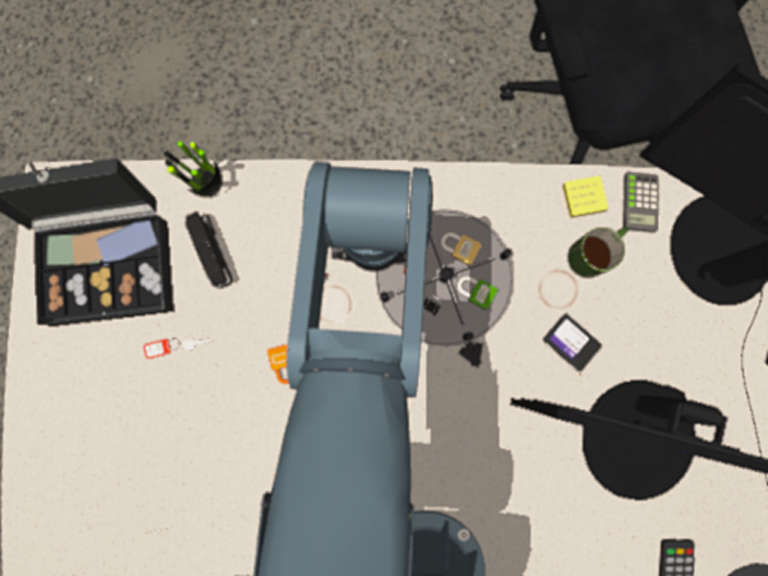

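The arm lies left of the TCP line, with its right edge near column 430 and the monitor at column 515 and beyond, so it's clear. I'll go down and run stroke 1.

```bash
python3 -m creep '[[[0,0,0,30,0],[0,0,0,80,0],[0,0,0,130,0],[0,0,0,170,0],[0,0,0,186,0],[0,0,0,186,0]]]' && python3 -m creep '[[[0,5.2,-2.3,0,0],[0,11.4,-3,0,0],[0,19.5,-4.4,0,0],[0,29.6,-7,0,0],[0,39.4,-10.5,0,0],[0,48.8,-14.8,0,0],[0,57.9,-19.9,0,0],[0,66.4,-25.8,0,0],[0,74.4,-32.4,0,0],[0,81.8,-39.6,0,0],[0,88.6,-47.5,0,0],[0,94.6,-56,0,0],[0,99.9,-64.9,0,0],[0,103.5,-72.4,0,0],[0,105.9,-78.2,0,0],[0,107.3,-82.1,0,0],[0,108.3,-85,0,0],[0,108.3,-85,0,0]]]' && python3 -m creep '[[[0,-0.5,3,0,0],[0,-2,8,0,0],[0,-2,8,-20,0],[0,-2,8,-70,0],[0,-2,8,-120,0],[0,-2,8,-150,0],[0,-2,60,-150,0],[0,-2,120,-150,0],[0,-2,180,-150,0],[0,-2,220,-150,0],[0,-2,230,-150,0]]]'
python3 m.py crop2.png
```

```text
time: 2.98
eef_pos: [0.536, 0.0903, 0.045]
tool_rot: [-0.0, 1.0, 0.0, -0.001]
ft_force: [-0.1, 0.3, -0.6]
grip_width: -0.0002
grip_force: 0.0
time: 5.22
eef_pos: [0.4283, 0.0045, 0.0453]
tool_rot: [0.0, 1.0, -0.0, -0.0]
ft_force: [0.4, -0.0, -0.2]
grip_width: 0.0
grip_force: 0.0
time: 6.6
eef_pos: [0.4296, 0.2371, 0.1952]
tool_rot: [-0.002, 1.0, 0.0, -0.0]
ft_force: [-0.6, -0.8, -0.1]
grip_width: 0.0002
grip_force: 0.0
([301.3, 141.7], [299, 138, 6, 7, 24]) [ 0.6519 -0.0395  0.0685]
([254.2, 178.4], [253, 176, 4, 6, 19]) [0.5486 0.0872 0.0685]
([297.5, 182.5], [293, 179, 9, 9, 43]) [ 0.5392 -0.0294  0.0685]
([339.2, 188.6], [337, 186, 6, 6, 18]) [ 0.5243 -0.142   0.0685]
([309.8, 201.5], [305, 198, 10, 9, 35]) [ 0.4883 -0.0625  0.0685]
([314.8, 232.7], [313, 230, 4, 6, 10]) [ 0.4053 -0.076   0.0685]
brown ([279.0, 197.2], np.int32(173)) [0.5008 0.0193 0.05  ]
```

View pics/crop2.png

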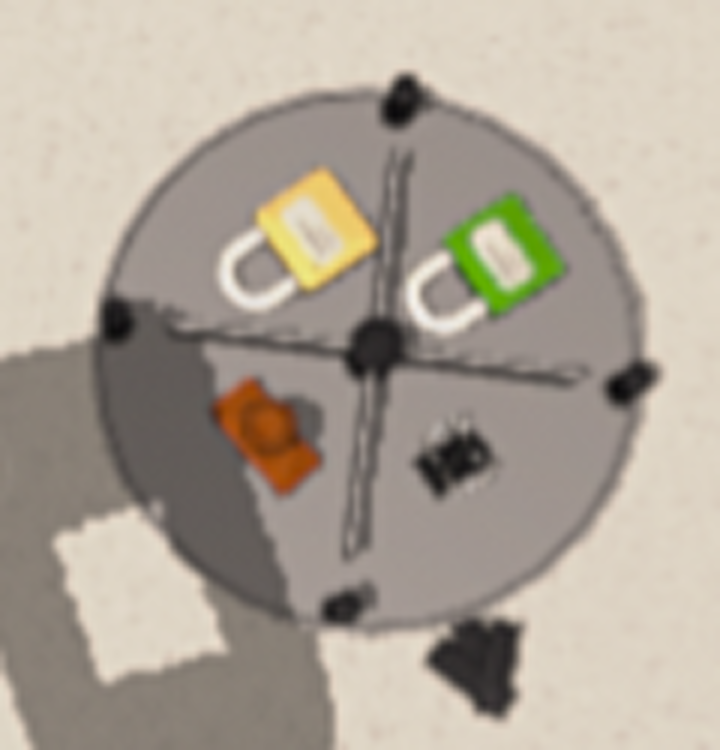

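The stamp is upright at crop (268,430). p0 is at about 84°, at crop (115,320), so about 71° remain. Stroke 2 pushes p0 and is meant to stop slightly short.

```bash
python3 -m creep '[[[0,-40,-40,0,0],[0,-80,-78,0,0],[0,-120,-117,0,0],[0,-150,-146,0,0],[0,-165,-161,0,0],[0,-165,-161,0,0],[0,-165,-161,40,0],[0,-165,-161,90,0],[0,-165,-161,130,0],[0,-165,-161,150,0],[0,-165,-161,150,0]]]' && python3 -m creep '[[[0,5.6,2.7,0,0],[0,11.4,5.1,0,0],[0,19.2,7.8,0,0],[0,29.3,10.4,0,0],[0,39.5,12.1,0,0],[0,49.8,12.9,0,0],[0,60.2,12.8,0,0],[0,70.6,11.8,0,0],[0,80.8,10,0,0],[0,90.8,7.2,0,0],[0,100.5,3.5,0,0],[0,109.9,-0.9,0,0],[0,118.8,-6.2,0,0],[0,127.3,-12.2,0,0],[0,133.6,-17.6,0,0],[0,138.9,-22.6,0,0],[0,142.4,-26.4,0,0],[0,145.2,-29.5,0,0],[0,145.2,-29.5,0,0]]]' && python3 -m creep '[[[0,-2,2,0,0],[0,-6,8,0,0],[0,-6,8,-20,0],[0,-6,8,-70,0],[0,-6,8,-120,0],[0,-6,8,-150,0],[0,-6,60,-150,0],[0,-6,120,-150,0],[0,-6,180,-150,0],[0,-6,230,-150,0],[0,-6,260,-150,0],[0,-6,260,-150,0]]]'
python3 m.py crop3.png
```

```text
time: 8.02
eef_pos: [0.5939, 0.0745, 0.0444]
tool_rot: [-0.0, 1.0, 0.0, -0.001]
ft_force: [-0.1, 0.2, 0.3]
grip_width: -0.0
grip_force: 0.0
time: 10.4
eef_pos: [0.4491, 0.0441, 0.045]
tool_rot: [0.0, 1.0, 0.0, -0.001]
ft_force: [-0.4, 0.7, 0.4]
grip_width: 0.0003
grip_force: 0.0
time: 11.9
eef_pos: [0.4554, 0.3066, 0.1949]
tool_rot: [-0.002, 1.0, 0.0, -0.0]
ft_force: [-0.2, -0.2, 0.2]
grip_width: 0.0001
grip_force: 0.0
([316.2, 146.5], [314, 143, 5, 7, 20]) [ 0.6392 -0.0803  0.0685]
([259.0, 163.7], [257, 160, 5, 7, 15]) [0.589  0.0749 0.0685]
([317.3, 177.9], [315, 173, 6, 10, 32]) [ 0.5525 -0.0828  0.0685]
([297.3, 182.4], [293, 179, 9, 9, 48]) [ 0.5394 -0.0288  0.0685]
([333.5, 204.2], [332, 203, 4, 3, 10]) [ 0.4819 -0.1262  0.0685]
([313.6, 233.4], [309, 230, 8, 7, 17]) [ 0.4035 -0.0728  0.0685]
brown ([303.2, 204.9], np.int32(148)) [ 0.4807 -0.0466  0.05  ]
```

View pics/crop3.png

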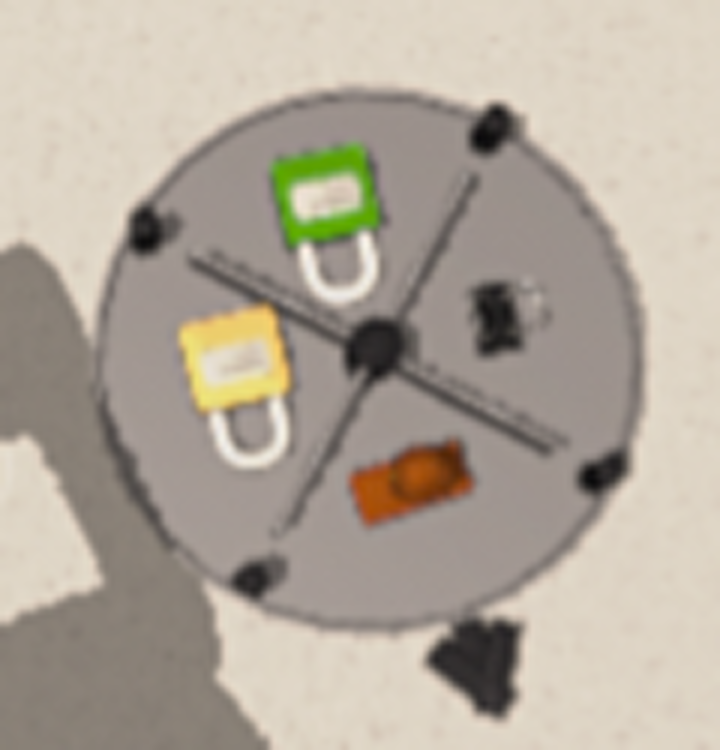

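The stamp is at crop (411,483), upright but short of the pointer. The posts are at (250,578), (143,228), (495,118) and (608,473). I'll compute the remaining angle.

```bash
cat > m3.py <<'E'
from h import *
import sys,ast
c=camera("top"); A=np.array([.541,-.030])
s=lambda x,y:(235+(x+.5)/6-.5,125+(y+.5)/6-.5)
for nm,p,z in ast.literal_eval(sys.argv[1]):
    q=cast(c,s(*p),z)[:2]-A; print(nm,np.hypot(*q).round(4),(np.degrees(np.arctan2(q[1],q[0]))%360).round(1))
E
python3 m3.py "[('p0',(250,578),.0685),('p1',(143,228),.0685),('p2',(495,118),.0685),('p3',(608,473),.0685),('base',(411,483),.045),('knob',(424,474),.080),('tip',(497,717),.006),('headmid',(475,640),.006)]"
```

```text
p0 0.12 151.8
p1 0.1182 64.4
p2 0.1171 333.2
p3 0.1175 241.0
base 0.0626 195.5
knob 0.0625 197.8
tip 0.1765 200.2
headmid 0.1394 201.3
```

Remaining turn is about +3.3°. I'll nudge p0 again.

```bash
python3 -m creep '[[[0,-2,-50,0,0],[0,-4,-105,0,0],[0,-5,-160,0,0],[0,-5.6,-210,0,0],[0,-5.6,-240,0,0],[0,-5.6,-248,0,0],[0,-5.6,-248,0,0],[0,-5.6,-248,40,0],[0,-5.6,-248,90,0],[0,-5.6,-248,130,0],[0,-5.6,-248,150,0],[0,-5.6,-248,150,0]]]' && python3 -m creep '[[[0,3,-3,0,0],[0,6,-5.7,0,0],[0,10.2,-10.3,0,0],[0,12.9,-13.5,0,0],[0,14.6,-15.6,0,0],[0,15.8,-17.3,0,0],[0,15.8,-17.3,0,0],[0,15.8,-17.3,0,0]]]' && python3 -m creep '[[[0,-2,2,0,0],[0,-6,8,0,0],[0,-6,8,-20,0],[0,-6,8,-70,0],[0,-6,8,-120,0],[0,-6,8,-150,0],[0,-6,60,-150,0],[0,-6,120,-150,0],[0,-6,180,-150,0],[0,-6,230,-150,0],[0,-6,260,-150,0],[0,-6,260,-150,0]]]'
python3 m.py crop4.png
```

```text
time: 13.5
eef_pos: [0.46, 0.0574, 0.0437]
tool_rot: [-0.001, 1.0, 0.0, -0.002]
ft_force: [0.1, 0.1, -0.0]
grip_width: -0.0002
grip_force: 0.0
time: 14.5
eef_pos: [0.4458, 0.0389, 0.0452]
tool_rot: [-0.0, 1.0, 0.0, -0.0]
ft_force: [-0.3, -0.7, -0.1]
grip_width: 0.0001
grip_force: 0.0
time: 16.0
eef_pos: [0.4514, 0.3012, 0.195]
tool_rot: [-0.002, 1.0, 0.0, -0.0]
ft_force: [-0.3, -1.4, -0.2]
grip_width: 0.0001
grip_force: 0.0
([314.3, 145.6], [312, 142, 5, 7, 21]) [ 0.6416 -0.0751  0.0685]
([258.3, 165.1], [256, 162, 5, 6, 15]) [0.5851 0.0768 0.0685]
([317.1, 176.7], [315, 172, 6, 10, 30]) [ 0.5558 -0.0823  0.0685]
([297.5, 182.4], [293, 179, 9, 9, 44]) [ 0.5394 -0.0294  0.0685]
([334.5, 202.5], [333, 201, 4, 4, 12]) [ 0.4865 -0.129   0.0685]
brown ([304.0, 204.6], np.int32(154)) [ 0.4815 -0.0488  0.05  ]
```

View pics/crop4.png

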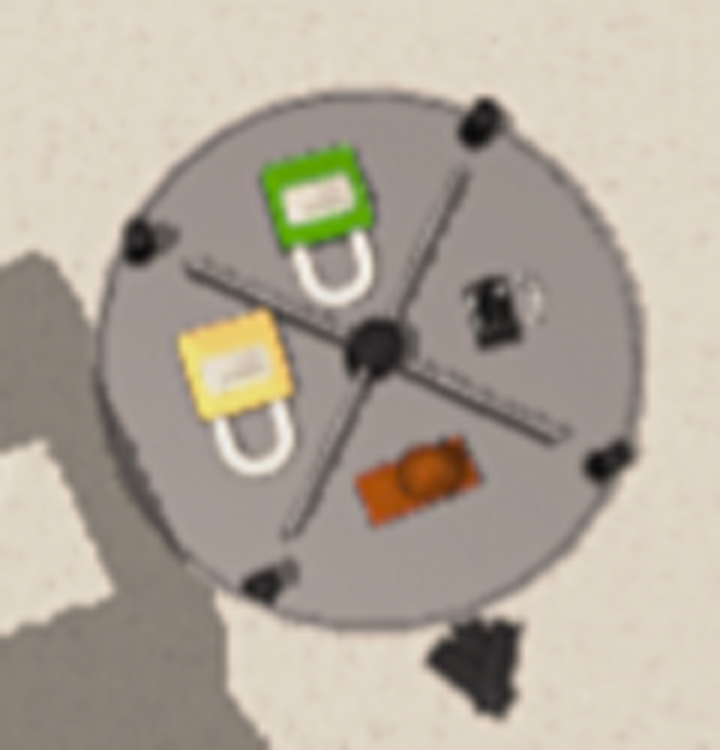

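The stamp now has its knob at (432,470) and its base centre at (419,481). The posts are at (260,584), (138,240), (482,114) and (613,460). I'll check the angles.

```bash
python3 m3.py "[('p0',(259,584),.0685),('p1',(137,238),.0685),('p2',(482,114),.0685),('p3',(613,460),.0685),('base',(419,481),.045),('knob',(433,469),.080),('div0',(292,535),.056),('div3',(563,437),.056),('tip',(497,717),.006),('headmid',(475,640),.006)]"
```

```text
p0 0.1205 154.1
p1 0.1187 67.0
p2 0.1161 336.2
p3 0.1168 244.1
base 0.0628 199.0
knob 0.0618 202.0
div0 0.0934 156.2
div3 0.0934 244.9
tip 0.1765 200.2
headmid 0.1394 201.3
```

The stamp is at 200.4° and the pointer at 200.6°. The hand is clear, so I'm handing in.

```bash
python3 -m creep '[[[0,0,0,0,0],[0,0,0,0,0],[0,0,0,0,0],[0,0,0,0,0]]]' && python3 -c "
from bench import ticket;print(ticket.job_done())"
```

```text
time: 16.6
eef_pos: [0.4521, 0.2985, 0.1954]
tool_rot: [0.0, 1.0, 0.0, 0.0]
ft_force: [-0.0, 0.2, -0.2]
grip_width: 0.0001
grip_force: 0.0
the job is handed in; nothing more can be done
None
```

I turned the tray by its posts until the wooden stamp stood behind the pointer (measured 200.4° against 200.6°), upright with the hand clear, and handed the job in at 16.6 s; the hand-in returned no verdict.

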